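# Slide the tin home in the measuring gauge

## Robot

A 6-joint arm with a two-finger parallel gripper is mounted at the origin on a cart in front of the work surface, level with it; the furniture and walls round the work are solid. World frame = base frame: x ahead of the robot, y to its left, z up, the work surface at z = 0. Lengths are in mm, angles in rad, forces in N, time in s.
With the tool pointing down it reaches from about 300 to 850 mm from the base axis. Payload 5.4 kg.
Tool frame: the origin (TCP) lies at the very end of the fingers, on their centre line; the grasp point (between the pads) lies behind it (env.grip_point_offset is the z of the grasp point in the tool frame, in mm); z points along the fingers, y is the line along which they close (so a half turn about z gives the same grasp; the last joint's range is limited). The gripper opens to 85 mm and grips with 20 to 120 N. Pads are 22 mm wide; open, the fingers measure 114 mm over their backs; the gripper's body (76 mm by 85 mm) begins 54 mm behind the grasp point. The pads swing forward as they close: fully open they stand 13 mm farther back than shut.
Start: joints at [-1.479, 0.158, 1.597, -0, 1.386, -0.21], TCP at [170.889, -549.002, 231.299] pointing down, gripper open.
Joint ranges: [-2.91, 2.91], [-0.94, 2.29], [0.18, 2.7], [-1.29, 4.43], [0.17, 2.64], [-3, 3]. Speed limits (rad/s): [2.57, 2.57, 3.14, 3.14, 3.14, 3.14].

## Interface

Orientations are given as a unit quaternion [w, x, y, z].
In Python, from rig import env gives the robot as it stands.
- The arm moves only by the tool advance, called as a command line: name --pt "numbers of a row" for each row, then --argument value for the rest. Schema: {"type":"object","properties":{"ticks":{"type":"array","items":{"type":"array","items":{"type":"number"},"minItems":6,"maxItems":6},"minItems":1,"maxItems":12},"finger_gap":{"type":"number"},"force":{"type":"number"},"only":{"type":"string"},"quiet":{"type":"boolean"},"lines":{"type":"string"}},"required":["ticks"],"additionalProperties":false}. ticks is a list of rows, 1 to 12 of them, each of 6 numbers: dx, dy, dz in a scale on which 1.0 is 750 mm, then a rotation vector rx, ry, rz in parts of the range, where 1.0 means 4 rad; each row is the pose to reach, as a shift and turn from the pose commanded when the call began, along the tool's axes at that moment; what a row does not reach only later rows make up. A row lasts 1/8 s, in which the tool goes at most 62.5 mm and 0.188 rad, less where a joint would pass 70% of its speed; a pose out of reach is approached as far as the arm can. finger_gap is the opening from 0.0 (shut) to 1.0 (fully open), set as the call begins (left out keeps the last). The fingers move at their own pace and stop on an object; force is the grip in N (left out, the last holds). Time passes only in rows, so rows that do not move let the fingers close. The tool returns the time, the measured TCP pose, the force, the opening and the grip force at its end. only (a regular expression) keeps the lines of the reply that match it, lines (a string "A,B") keeps lines A to B, and quiet returns only ok. A shift or turn number past 1, either way, is cut back to 1. Input that does not fit is refused with a message, and nothing moves.
- env.get_state(): the state, without advancing time (a new reading comes with each control period).
- env.camera(name): name is "scene" or "top" or "wrist"; returns a dict with "img" (400x640x3 uint8, red, green, blue), "fx", "fy", "cx", "cy" (pixels), "R" (3x3) and "t" (3): a world point X has camera coordinates R X + t; the wrist camera has in their place "T_tool_cam" (4x4, takes a point from camera to tool coordinates, whose origin is the TCP and whose axes are the flange's). Camera axes: x right, y down, z forward; pixel columns grow to the right and rows downward; lengths in mm; the calibration is good to about 2 mm. The wrist camera is an equidistant fisheye: a pixel r from the principal point sees the ray r / f radians off the axis. A picture is of the moment at which its call begins: read the wrist's pose just before it. There is no depth.
- env.job_done(): hands the job in; it is judged then, once.
The state is a dict: "time": time; "q": joint angles; "joint_vel": joint speeds; "joint_efforts": joint torques, N m; "tool_pos": TCP position; "ee_rot": TCP orientation; "contact_force": force on the tool from outside, world axes, zero at the start; "wrist_torque": the same for the moment, N m; "opening": opening from 0.0 (shut) to 1.0 (fully open); "finger_force": force on a finger pad.
Only numpy, scipy, OpenCV 4.12 (cv2) and the standard library are available. Lean on these libraries where they do the work, as an engineer would, in place of code of your own. Each camera call takes 0.05 s, during which the arm holds its last target. There are 200 camera calls.

## Task

Push the flat blue-lidded tin along the bench into the corner of the measuring gauge, to be measured: one long side flush against the aluminium fence and one end against the red stop. Slide it with the fingers, never lift it off the bench, leave it lying still there and do not disturb the other things on the bench.

Things in the scene. Friction and masses are not known exactly. Their poses are not given: they have to be found in the camera images.
- tin: the flat tin to be measured: low oblong tin with rounded corners and a blue lid, 60 mm (its x) x 100 mm (its y) at the rim, 24 mm tall, the sides leaning in a little below the rim, 0.12 to 0.24 kg, loose. Origin: centre of its underside; x across, y along its length, z up. It starts in front of the fence, turned up to 0.5 rad from it
- fence: fixed straight fence of the measuring gauge: aluminium bar 390 mm long (its y), 20 mm thick, 30 mm tall, with a yellow scale on top. Origin: on the bench, at the middle of its front face, the face that looks along its own -x toward the robot; the bar lies at +x
- red_stop: fixed red block against the front face of the fence at one end, either left or right: 60 mm (its x, out from the fence) x 24 mm (its y, along the fence) x 30 mm tall, with a clamp over the fence that rises to 47 mm. Origin: centre of the block's underside, 30 mm in front of the fence's front face and 182 mm along the fence from its middle; axes parallel to the fence's
- grey_stop: the same block in grey, at the other end of the fence; 340 mm clear between the two blocks
- mug: orange mug, 78 mm wide, 101 mm tall, handle to one side; bystander, loose; origin: under its middle on the bench
- jar: clear jar with red lid, 64 mm wide, 105 mm tall; bystander, loose; origin: under its middle on the bench
- black_tape: roll of black tape lying flat, 57 mm wide, 19 mm tall; bystander, loose; origin: under its middle on the bench
- drink_can: tan drink can, 66 mm wide, 115 mm tall; bystander, loose; origin: under its middle on the bench
- scoop: steel coffee scoop, 144 mm long, 30 mm tall; bystander, loose; origin: under its middle on the bench
- b_tape_2: roll of cream tape lying flat, 104 mm wide, 25 mm tall; bystander, loose; origin: under its middle on the bench

How it is judged (in metres and radians):
At the end, for the whole second after the job is handed in: The tin lies flat and still on the bench, its long side along the fence within 0.07 rad and 6 mm of touching it, and its end within 5 mm of the face of the red stop that looks to the middle of the gauge (x of tin in the frame of fence between -0.036 and -0.024 m and y of tin in the frame of fence between -0.14 and 0.14 m and y of tin in the frame of red_stop between -0.067 and 0.067 m and angle between the y axis of tin and the y axis of fence, either way round below 0.07 rad and angle between tin's own z axis and vertical below 0.06 rad and height (world z) of tin below 0.005 m and linear speed of tin below 0.01 m/s).
It fails at once if the tin is lifted off the bench by more than 10 mm (height (world z) of tin above 0.01 m).
It fails at once if the tin is tipped by more than 0.35 rad (angle between tin's own z axis and vertical above 0.35 rad).
It fails at once if one of the other things on the bench is moved by more than 30 mm (distance of any of mug, jar, black_tape, drink_can, scoop, b_tape_2 from where it was at the start of the episode above 0.03 m).
It also fails if it takes over 72 s, if anything falls off the work surface, if the arm or the gripper's body presses on something with over 40 N, if the wrist force passes 120 N, or if a joint passes its speed limit or range.

## Working session

There is one attempt and no reset: what is moved stays moved. The work goes in short steps, Python scripts to look and compute and a tool call to move; the robot and the scene stay as the last step left them, time stands still between calls to the robot, and variables do not carry over. Pictures are saved under pics/ and viewed, at most 10 in all, crops included, and the job is handed in when it is done.

```bash
ls; mkdir -p pics; python3 - <<'E'
from rig import env
import cv2,numpy as np
s=env.get_state();print(s['time'],s['tool_pos'],s['ee_rot'],s['opening'],env.grip_point_offset)
for n in("top","scene"):
    c=env.camera(n);cv2.imwrite(f"pics/{n}0.png",c["img"][:,:,::-1]);np.save(f"pics/{n}0.npy",c,allow_pickle=True)
    print(n,c["fx"],c["fy"],c["cx"],c["cy"],np.round(c["R"],3).tolist(),c["t"])
E
```

```text
pics
rig.py
0.0 [ 170.84290723 -548.40826005  230.29139294] [-9.52692913e-04  9.88637519e-01  1.50316148e-01  5.75132986e-05] 0.9975177961492274 -18.700000000000003
top 445.29670235078606 445.29670235078606 313.8580724697357 192.2179720696257 [[-0.005, -1.0, 0.013], [-0.999, 0.005, -0.044], [0.044, -0.013, -0.999]] [   5.48342073  566.9649272  1160.12519118]
scene 375.304308000286 375.304308000286 325.29670512736266 196.69322908620632 [[-0.886, -0.463, 0.02], [-0.32, 0.582, -0.748], [0.334, -0.669, -0.664]] [ 526.44163088  232.07662403 1009.02240084]
```

View pics/top0.png

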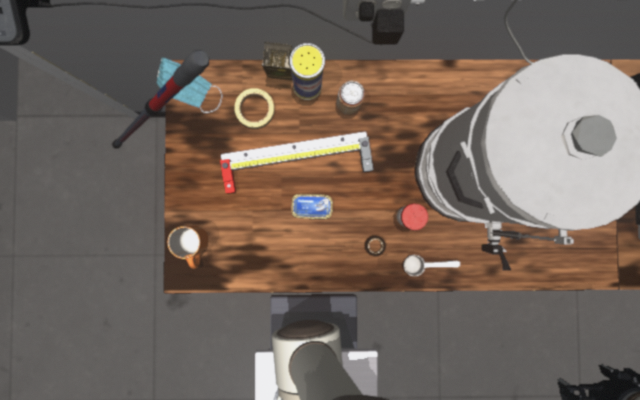

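View pics/scene0.png

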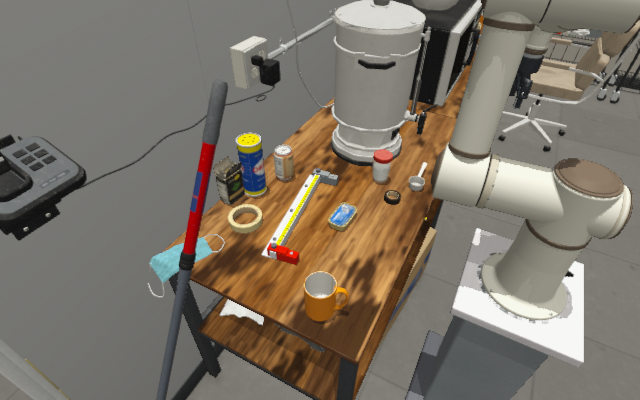

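The top view shows the tin at about (312,206). The fence runs from (222,160) to (367,137), with the red stop at its left end (228,178) and the grey stop at the right end (366,157). The mug, jar, tape and scoop are all clear of the push path.

```bash
cat > h.py <<'E'
import numpy as np,cv2
from rig import env
def ray(c,uv,z):
    uv=np.atleast_2d(np.asarray(uv,float)); R,t=np.array(c["R"]),np.array(c["t"])
    d=np.c_[(uv[:,0]-c["cx"])/c["fx"],(uv[:,1]-c["cy"])/c["fy"],np.ones(len(uv))]@R
    o=-R.T@t; return o+d*((z-o[2])/d[:,2])[:,None]
def big(m,roi):
    k=np.zeros(m.shape,np.uint8);a,b,x,y=roi;k[b:y,a:x]=m[b:y,a:x]
    cs,_=cv2.findContours(k,cv2.RETR_EXTERNAL,cv2.CHAIN_APPROX_NONE);return max(cs,key=cv2.contourArea)[:,0,:]
def rect(P):
    (cx,cy),(w,h),a=cv2.minAreaRect(P[:,:2].astype(np.float32))
    b=cv2.boxPoints(((cx,cy),(w,h),a)); e=b[1]-b[0],b[2]-b[1]; l=max(e,key=np.linalg.norm)
    l=l*np.sign(l[1]); return np.round([cx,cy,min(w,h),max(w,h),np.arctan2(-l[0],l[1])],3)
def masks(img):
    H=cv2.cvtColor(img,cv2.COLOR_RGB2HSV).astype(int);h,s,v=H[...,0],H[...,1],H[...,2]
    return dict(blue=(h>95)&(h<130)&(s>80),yellow=(h>22)&(h<35)&(s>120)&(v>130),red=((h<6)|(h>174))&(s>150)&(v>80),
                white=(s<60)&(v>170))
def look(c,roi=dict(blue=(280,185,345,225),yellow=(215,130,372,172),red=(215,150,240,198))):
    m=masks(c["img"]);o={}
    for n,z in(("blue",24),("yellow",30),("red",30)):
        P=ray(c,big(m[n].astype(np.uint8),roi[n]),z);o[n]=rect(P);print(n,o[n])
    return o
E
python3 - <<'E'
from h import *
c=np.load("pics/top0.npy",allow_pickle=True).item();look(c)
im=c["img"]
# whole tin (rim included): saturation/brightness vs wood seen in crop
crop=cv2.resize(im[125:235,200:400,::-1],None,fx=4,fy=4,interpolation=cv2.INTER_CUBIC);cv2.imwrite("pics/crop0.png",crop)
for n,p in dict(mug=(182,242),jar=(412,217),tape=(375,245)).items():print(n,ray(c,p,0).round())
E
```

```text
blue [ 5.31908e+02  1.17490e+01  4.42710e+01  8.07190e+01 -5.00000e-03]
yellow [6.61947e+02 5.09770e+01 7.42800e+00 3.27147e+02 1.55000e-01]
red [609.501 227.323  28.357  88.875  -1.372]
mug [[438. 351.   0.]]
jar [[ 500. -258.    0.]]
tape [[ 427. -159.    0.]]
```

View pics/crop0.png

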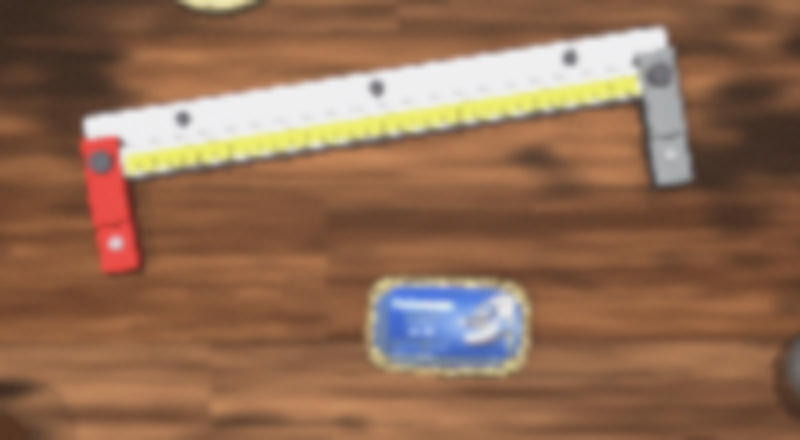

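The crop shows the whole tin, rim included, centred near crop (448,326), which is px (312,206.5). The inner corner of fence and red stop is near crop (128,180), which is px (232,170). I'll work in the fence frame from here.

```bash
cat >> h.py <<'E'
def crop2px(p): return np.array(p,float)/4-0.375+[200,125]
E
python3 - <<'E'
from h import *
c=np.load("pics/top0.npy",allow_pickle=True).item()
m=masks(c["img"])["yellow"]
cols=np.arange(238,355);low=[np.max(np.where(m[130:180,u])[0])+130+.5 for u in cols]
P=ray(c,np.c_[cols,low],30);k=np.polyfit(P[:,1],P[:,0],1);print("front x=%.4f*y+%.1f rms %.2f"%(*k,np.std(P[:,0]-np.polyval(k,P[:,1]))))
a=-np.arctan(k[0]);ex=np.array([np.cos(a),np.sin(a)]);ey=np.array([-ex[1],ex[0]]);print("yaw",a)
rin=ray(c,crop2px([(131,190),(140,262)]),30);print("red inner",rin.round(1),"outer",ray(c,crop2px([(103,272)]),30).round(1))
gin=ray(c,crop2px([(642,97),(656,186)]),30);print("grey inner",gin.round(1))
f0=np.array([np.polyval(k,0),0])
fr=lambda q:np.c_[(q[:,:2]-f0)@ex,(q[:,:2]-f0)@ey].round(1)
print("in fence axes from y=0: red",fr(rin),"grey",fr(gin))
tin=ray(c,crop2px([(448,326)]),24);print("tin",tin.round(1),fr(tin),"rim extents",np.diff(ray(c,crop2px([(367,326),(530,326)]),24)[:,1]),np.diff(ray(c,crop2px([(448,278),(448,375)]),24)[:,0]))
E
```

```text
front x=-0.1556*y+666.6 rms 0.87
yaw 0.1543890759186993
red inner [[619.4 213.9  30. ]
 [572.6 208.   30. ]] outer [[566.2 231.9  30. ]]
grey inner [[ 678.8 -118.4   30. ]
 [ 620.6 -127.    30. ]]
in fence axes from y=0: red [[-13.7 218.7]
 [-60.9 220. ]] grey [[  -6.1 -118.9]
 [ -65.  -118.4]]
tin [[530.3   8.8  24. ]] [[-133.3   29.7]] rim extents [-106.1102865] [-63.11690134]
```

The gap between the stops comes out at 338 mm against the stated 340, and the tin's rim is about the right size. Next I bring the open fingers behind the tin, parallel to the fence.

```bash
cat >> h.py <<'E'
from scipy.spatial.transform import Rotation as Ro
A=.1544;F0=np.array([666.6,0]);EX=np.array([np.cos(A),np.sin(A)]);EY=np.array([-EX[1],EX[0]])
def goto(u,v,z,yaw=A):
    """shift and turn in tool axes to reach fence-axes u,v, height z, tool x at yaw, pointing down"""
    s=env.get_state();q=np.array(s["ee_rot"]);R=Ro.from_quat(q[[1,2,3,0]])
    p=np.array(s["tool_pos"]);W=np.r_[F0+u*EX+v*EY,z]
    G=Ro.from_matrix(np.c_[[np.cos(yaw),np.sin(yaw),0],[np.sin(yaw),-np.cos(yaw),0],[0,0,-1]])
    print("t %.2f"%s["time"],"now uv",((p[:2]-F0)@EX).round(1),((p[:2]-F0)@EY).round(1),p.round(1),"target",W.round(),"tool d",R.inv().apply(W-p).round(1),"rot",(R.inv()*G).as_rotvec().round(3),"F",np.round(s["contact_force"],1))
E
python3 -c "
from h import *
goto(-210,30,150)"
```

```text
t 0.10 now uv -574.2 -465.7 [ 170.8 -548.5  230.4] target [454.  -3. 150.] tool d [ 433.  -436.7   81.3] rot [-0.002 -0.     0.147] F [-0.3  0.1 -0.1]
```

The rows are not in the units I measure in: shifts go in shares of 750 mm and turns go in shares of 4 rad. I convert before sending: -437 mm / 750 = -0.5827, 433 mm / 750 = 0.5773, 0.147 rad / 4 = 0.0368.

advance --pt "0.04 -0.0533 0 0 0 0" --pt "0.0867 -0.1067 0 0 0 0.0125" --pt "0.14 -0.16 0 0 0 0.025" --pt "0.1933 -0.2133 0 0 0 0.0368" --pt "0.2467 -0.2667 0 0 0 0.0368" --pt "0.3 -0.32 0 0 0 0.0368" --pt "0.3533 -0.3733 0 0 0 0.0368" --pt "0.4067 -0.4267 0 0 0 0.0368" --pt "0.46 -0.4733 0.0267 0 0 0.0368" --pt "0.5133 -0.5267 0.0533 0 0 0.0368" --pt "0.56 -0.5667 0.0867 0 0 0.0368" --pt "0.5773 -0.5827 0.108 0 0 0.0368" --finger_gap 1.0

```text
time: 1.6
tool_pos: [454.2, -0.6, 148.7]
ee_rot: [-0.001, 0.997, 0.079, -0.001]
contact_force: [-0.2, -0.3, 0.3]
opening: 0.999
finger_force: 0.0
```

```bash
python3 -c "
from h import *
goto(-210,30,150)
goto(-210,30,-5)"
```

```text
t 1.60 now uv -209.9 32.0 [454.2  -0.6 148.7] target [454.  -3. 150.] tool d [-0.1  2.  -1.3] rot [-0.001  0.002  0.003] F [-0.2 -0.3  0.3]
t 1.60 now uv -209.9 32.0 [454.2  -0.6 148.7] target [454.  -3.  -5.] tool d [  0.2   2.2 153.7] rot [-0.001  0.002  0.003] F [-0.2 -0.3  0.3]
```

To row units: 150 mm / 750 = 0.2, 145 mm / 750 = 0.1933.

advance --pt "0 0 0.0533 0 0 0" --pt "0 0 0.1067 0 0 0" --pt "0 0.0013 0.1533 0 0 0" --pt "0 0.0013 0.18 0 0 0" --pt "0 0.0013 0.1933 0 0 0" --pt "0 0.0013 0.2 0 0 0" --pt "0 0.0013 0.2 0 0 0"

```text
time: 2.48
tool_pos: [455.0, -4.2, 0.7]
ee_rot: [0.0, 0.997, 0.077, 0.0]
contact_force: [0.4, 0.4, 0.6]
opening: 1.001
finger_force: 0.0
```

```bash
python3 -c "
from h import *
goto(-110,30,-5)
c=env.camera('top');cv2.imwrite('pics/top1.png',c['img'][110:270,200:400][:,:,::-1].repeat(3,0).repeat(3,1))"
```

```text
t 2.48 now uv -209.8 28.4 [455.   -4.2   0.7] target [553.  13.  -5.] tool d [99.8 -1.5  5.8] rot [ 0.    -0.001  0.   ] F [0.4 0.4 0.6]
```

View pics/top1.png

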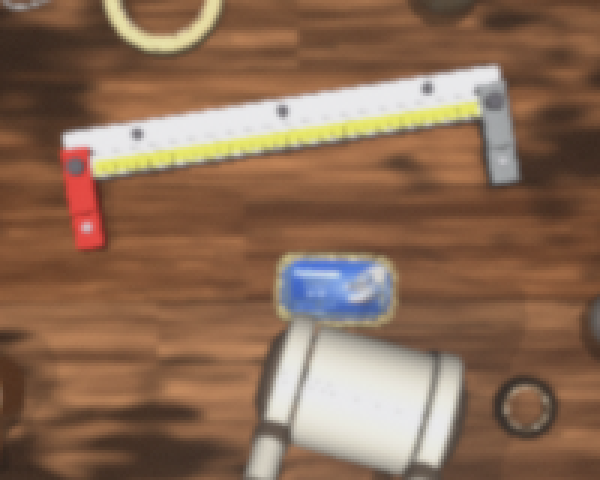

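The tin hasn't moved, the wrist is behind it and the path is clear. Now I push towards the fence, stopping a little short.

To row units: 100 mm / 750 = 0.1333, 92 mm / 750 = 0.1227.

advance --pt "0.0053 0 0.004 0 0 0" --pt "0.016 0 0.0067 0 0 0" --pt "0.0293 0 0.0067 0 0 0" --pt "0.0427 0 0.0067 0 0 0" --pt "0.056 0 0.0067 0 0 0" --pt "0.0693 0 0.0067 0 0 0" --pt "0.0827 0 0.0067 0 0 0" --pt "0.096 0 0.0067 0 0 0" --pt "0.1093 0 0.0067 0 0 0" --pt "0.1227 0 0.0067 0 0 0" --pt "0.1333 0 0.0067 0 0 0" --pt "0.1333 0 0.0067 0 0 0"

```text
time: 4.03
tool_pos: [554.3, 11.4, -4.5]
ee_rot: [0.0, 0.997, 0.077, 0.001]
contact_force: [-0.1, 0.1, 0.2]
opening: 1.0
finger_force: 0.0
```

```bash
python3 -c "
from h import *
goto(-71,30,-5)
c=env.camera('top');cv2.imwrite('pics/top2.png',c['img'][110:270,200:400][:,:,::-1].repeat(3,0).repeat(3,1))"
```

```text
t 4.03 now uv -109.2 28.5 [554.3  11.4  -4.5] target [592.  19.  -5.] tool d [38.2 -1.5  0.5] rot [ 0.    -0.001  0.001] F [-0.1  0.1  0.2]
```

View pics/top2.png

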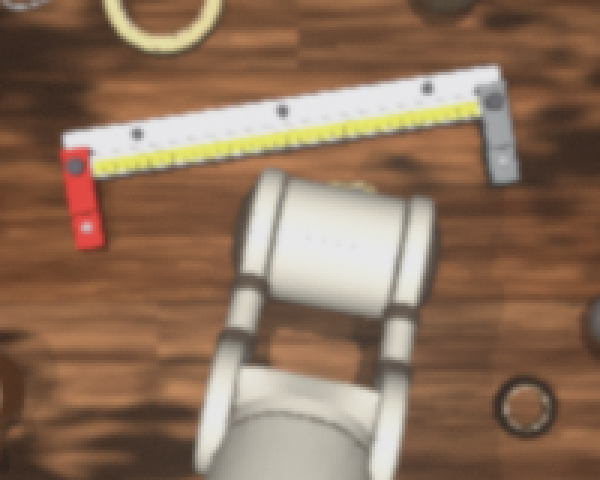

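The tin's far rim shows just ahead of the wrist at about (350,185). That puts it around u=-40, as expected while it's being pushed. I'll carry on to the fence and slow down at the end.

To row units: 38 mm / 750 = 0.0507, 36 mm / 750 = 0.048.

advance --pt "0.0107 0 0 0 0 0" --pt "0.0213 0 0 0 0 0" --pt "0.032 0 0 0 0 0" --pt "0.04 0 0 0 0 0" --pt "0.044 0 0 0 0 0" --pt "0.048 0 0 0 0 0" --pt "0.0507 0 0 0 0 0"

```text
time: 4.95
tool_pos: [588.9, 17.0, -5.2]
ee_rot: [0.0, 0.997, 0.078, -0.003]
contact_force: [-8.2, -2.0, 5.0]
opening: 0.997
finger_force: 6.7
```

```bash
python3 - <<'E'
from h import *
goto(-71,30,-5)
c=env.camera('wrist');cv2.imwrite('pics/w3.png',c['img'][:,:,::-1]);np.save('pics/w3.npy',c,allow_pickle=True);print(c["T_tool_cam"],c["fx"],c["cx"],c["cy"])
E
```

```text
t 4.95 now uv -74.1 28.8 [588.9  17.   -5.2] target [592.  19.  -5.] tool d [ 3.1 -1.2 -0.2] rot [-0.     0.005  0.001] F [-8.2 -2.   5. ]
[[-1.24969887e-03 -9.51452518e-01 -3.07793020e-01  7.96560010e+01]
 [ 9.99999200e-01 -1.24871613e-03 -2.00146739e-04 -7.24548590e-02]
 [-1.93915989e-04 -3.07793024e-01  9.51453318e-01 -1.43611886e+02]
 [ 0.00000000e+00  0.00000000e+00  0.00000000e+00  1.00000000e+00]] 309.70691628693146 320.35732318818646 204.5834635487709
```

View pics/w3.png

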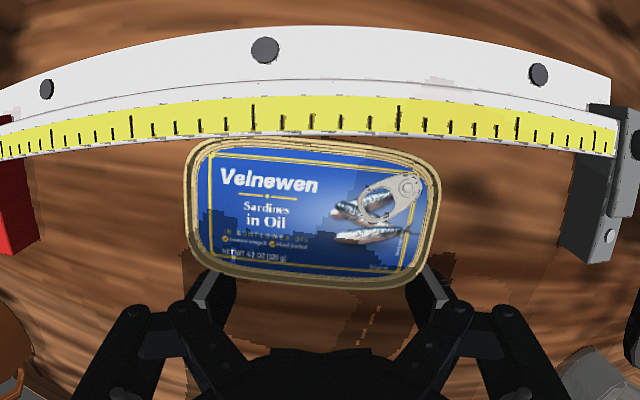

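The wrist view shows the tin's far edge running from (200,143) to (425,162), while the fence edge is at about row 137. The tin is slightly askew, because the wide fingers meet its rounded corners. I'll back off, narrow the fingers, and push again, centred on the tin.

```bash
cat >> h.py <<'E'
def wray(c,uv,z,p=None,q=None):
    s=env.get_state();p=np.array(s["tool_pos"] if p is None else p);q=np.array(s["ee_rot"] if q is None else q);R=Ro.from_quat(q[[1,2,3,0]]).as_matrix()
    T=np.array(c["T_tool_cam"]);d=np.atleast_2d(np.array(uv,float))-[c["cx"],c["cy"]];r=np.linalg.norm(d,axis=1);th=r/c["fx"]
    v=np.c_[d/r[:,None]*np.sin(th)[:,None],np.cos(th)]@T[:3,:3].T@R.T; o=p+R@T[:3,3]
    X=o+v*((z-o[2])/v[:,2])[:,None]; return np.c_[(X[:,:2]-F0)@EX,(X[:,:2]-F0)@EY].round(1)
E
python3 - <<'E'
from h import *
c=np.load('pics/w3.npy',allow_pickle=True).item()
print("far edge",wray(c,[(220,141),(320,146),(410,155)],23).tolist(),"near",wray(c,[(220,276),(320,288),(410,287)],23).tolist(),"ends",wray(c,[(186,200),(437,220)],23).tolist())
print("fence front",wray(c,[(150,141),(320,131),(500,145)],30).tolist())
E
```

```text
far edge [[-5.9, 67.5], [-8.6, 29.1], [-11.5, -5.5]] near [[-65.3, 74.0], [-70.3, 29.1], [-71.0, -11.8]] ends [[-29.6, 84.8], [-38.3, -19.8]]
fence front [[-3.4, 94.8], [-2.4, 29.1], [-4.6, -41.5]]
```

advance --pt "-0.0107 0 0 0 0 0" --pt "-0.0213 0 -0.0027 0 0 0" --pt "-0.0267 0 -0.0093 0 0 0" --pt "-0.0267 0 -0.0093 0 0 0" --pt "-0.0267 0 -0.0093 0 0 0" --finger_gap 0.45

```text
time: 5.62
tool_pos: [571.3, 14.4, 2.3]
ee_rot: [-0.0, 0.997, 0.077, 0.0]
contact_force: [0.3, 0.0, -0.6]
opening: 0.454
finger_force: 0.0
```

```bash
python3 -c "
from h import *
goto(-71,30,3)"
```

```text
t 5.62 now uv -92.0 28.9 [571.3  14.4   2.3] target [592.  19.   3.] tool d [21.  -1.1 -0.7] rot [-0.    -0.     0.001] F [ 0.3  0.  -0.6]
```

To row units: 19 mm / 750 = 0.0253, 17 mm / 750 = 0.0227.

advance --pt "0.0067 -0.004 0 0 0 0" --pt "0.0133 -0.0053 0 0 0 0" --pt "0.0187 -0.0053 0 0 0 0" --pt "0.0227 -0.0053 0 0 0 0" --pt "0.0253 -0.0053 0 0 0 0"

```text
time: 6.25
tool_pos: [586.6, 20.6, 1.8]
ee_rot: [0.0, 0.997, 0.078, -0.004]
contact_force: [-15.1, -5.1, 11.0]
opening: 0.447
finger_force: 8.3
```

```bash
python3 - <<'E'
from h import *
goto(-71,33,3)
E
```

```text
t 6.25 now uv -75.8 32.7 [586.6  20.6   1.8] target [591.  22.   3.] tool d [ 4.8 -0.3 -1.2] rot [-0.     0.008  0.002] F [-15.1  -5.1  11. ]
```

advance --pt "0.0013 0 0 0 0 0" --pt "0.0027 0 0 0 0 0" --pt "0.0027 0 0 0 0 0"

```text
time: 6.62
tool_pos: [586.7, 20.7, 1.8]
ee_rot: [0.0, 0.997, 0.078, -0.006]
contact_force: [-18.8, -6.1, 14.3]
opening: 0.452
finger_force: 10.1
```

```bash
python3 - <<'E'
from h import *
c=env.camera('wrist');m=masks(c["img"]);b=big(m["blue"].astype(np.uint8),(150,100,480,310))
P=np.c_[wray(c,b,24)];print(rect(P))
cv2.imwrite('pics/w4.png',c['img'][:,:,::-1]);np.save('pics/w4.npy',c,allow_pickle=True);goto(-71,33,3)
E
```

```text
[-3.3676e+01  4.8904e+01  4.1832e+01  7.9597e+01 -1.2000e-02]
t 6.67 now uv -75.7 32.7 [586.7  20.7   1.8] target [591.  22.   3.] tool d [ 4.7 -0.3 -1.3] rot [-0.001  0.012  0.002] F [-18.4  -6.7  14.5]
```

View pics/w4.png

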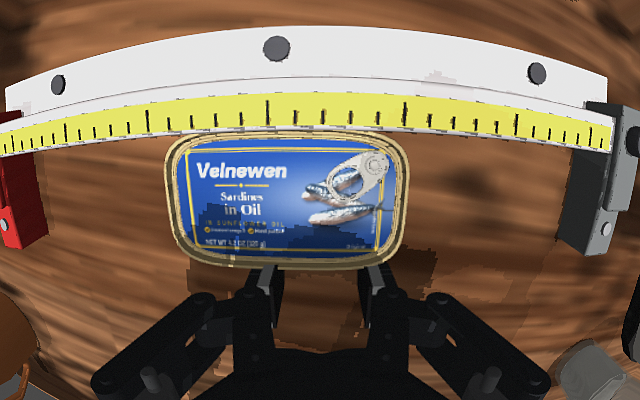

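The tin is now flush: far edge against the fence, yaw error about 0.01. Next I back off, lift, shut the fingers and move to the tin's right end.

To row units: -80 mm / 750 = -0.1067, -75 mm / 750 = -0.1.

```bash
python3 - <<'E'
from h import *
c=np.load('pics/w4.npy',allow_pickle=True).item()
print("ends",wray(c,[(166,190),(409,190)],23).tolist(),"far",wray(c,[(200,137),(370,133)],23).tolist(),"near",wray(c,[(200,260),(370,270)],23).tolist())
E
```

```text
ends [[-28.5, 101.5], [-28.8, -4.2]] far [[-6.0, 82.4], [-5.5, 13.4]] near [[-62.9, 89.6], [-66.8, 10.2]]
```

advance --pt "-0.0133 0 0 0 0 0" --pt "-0.0293 0 -0.0067 0 0 0" --pt "-0.032 0 -0.06 0 0 0" --pt "-0.032 0 -0.1 0 0 0" --pt "-0.0133 0.0533 -0.1067 0 0 0" --pt "0.0267 0.1 -0.1067 0 0 0" --pt "0.0533 0.1067 -0.1067 0 0 0" --pt "0.0533 0.1067 -0.1067 0 0 0" --finger_gap 0.0

```text
time: 7.68
tool_pos: [644.1, -51.9, 82.8]
ee_rot: [0.0, 0.997, 0.077, 0.001]
contact_force: [-0.3, -0.0, -0.0]
opening: 0.002
finger_force: 0.0
```

```bash
python3 - <<'E'
from h import *
goto(-33,-45,8)
E
```

```text
t 7.67 now uv -30.2 -47.8 [644.1 -51.9  82.8] target [641. -50.   8.] tool d [-2.9 -2.9 74.8] rot [ 0.    -0.002 -0.   ] F [-0.3 -0.  -0. ]
```

To row units: 75 mm / 750 = 0.1, 72 mm / 750 = 0.096.

advance --pt "-0.0053 0 0.04 0 0 0" --pt "-0.0053 0 0.08 0 0 0" --pt "-0.0053 0 0.096 0 0 0" --pt "-0.0053 0 0.1 0 0 0" --pt "-0.0053 -0.0067 0.1 0 0 0" --pt "-0.0053 -0.02 0.1 0 0 0" --pt "-0.0053 -0.0333 0.1 0 0 0" --pt "-0.0053 -0.0467 0.1 0 0 0" --pt "-0.0053 -0.06 0.1 0 0 0" --pt "-0.0053 -0.0733 0.1 0 0 0" --pt "-0.0053 -0.0867 0.1 0 0 0" --pt "-0.0053 -0.0867 0.1 0 0 0"

```text
time: 9.18
tool_pos: [628.8, 13.2, 7.1]
ee_rot: [-0.0, 0.997, 0.078, -0.0]
contact_force: [-0.0, -0.5, -0.5]
opening: 0.003
finger_force: 0.0
```

```bash
python3 - <<'E'
from h import *
goto(-34,105,8)
c=env.camera('wrist');m=masks(c["img"]);b=big(m["blue"].astype(np.uint8),(0,60,480,310))
print(rect(wray(c,b,24)))
cv2.imwrite('pics/w5.png',c['img'][:,:,::-1])
E
```

```text
t 9.18 now uv -35.4 18.9 [628.8  13.2   7.1] target [617.  99.   8.] tool d [  1.5 -86.1  -0.9] rot [-0.001  0.001  0.001] F [-0.  -0.5 -0.5]
[-33.05  82.45  42.5   79.5    0.  ]
```

View pics/w5.png

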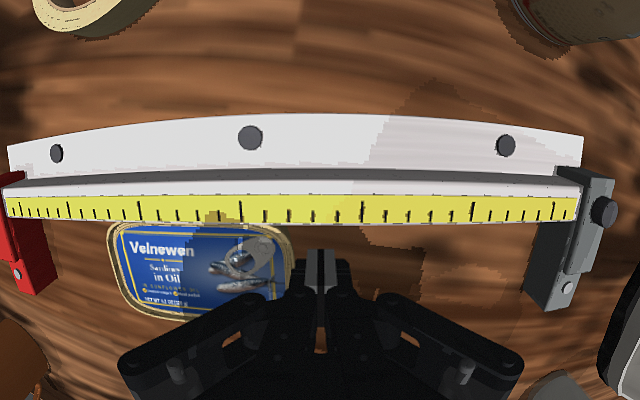

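The tin is sliding flush along the fence (yaw 0.0), with the fingertips at its right end (about 292,265). I keep pushing.

To row units: -78 mm / 750 = -0.104, -76 mm / 750 = -0.1013.

advance --pt "0 -0.0067 0 0 0 0" --pt "0 -0.0187 0 0 0 0" --pt "0 -0.0307 0 0 0 0" --pt "0 -0.0427 0 0 0 0" --pt "0 -0.0547 0 0 0 0" --pt "0 -0.0667 0 0 0 0" --pt "0 -0.0773 0 0 0 0" --pt "0 -0.0867 0 0 0 0" --pt "0 -0.0947 0 0 0 0" --pt "0 -0.1013 0 0 0 0" --pt "0 -0.104 0 0 0 0"

```text
time: 10.6
tool_pos: [617.1, 89.4, 7.3]
ee_rot: [0.0, 0.997, 0.077, 0.0]
contact_force: [-0.6, -1.2, -0.3]
opening: -0.003
finger_force: 0.4
```

advance --pt "0 -0.0027 0 0 0 0" --pt "0 -0.0053 0 0 0 0" --pt "0 -0.008 0 0 0 0" --pt "0 -0.0107 0 0 0 0"

```text
time: 11.1
tool_pos: [615.9, 97.1, 7.3]
ee_rot: [-0.0, 0.997, 0.077, 0.0]
contact_force: [0.2, -0.9, -0.4]
opening: -0.0
finger_force: 0.4
```

```bash
python3 - <<'E'
from h import *
goto(-34,105,8)
c=env.camera('wrist');m=masks(c["img"]);b=big(m["blue"].astype(np.uint8),(0,60,480,330))
print(rect(wray(c,b,24)))
E
```

```text
t 11.10 now uv -35.1 103.8 [615.9  97.1   7.3] target [617.  99.   8.] tool d [ 1.1 -1.2 -0.7] rot [-0. -0.  0.] F [ 0.2 -0.9 -0.4]
[-32.95 167.5   42.1   79.6    0.  ]
```

To row units: -4 mm / 750 = -0.0053, -3 mm / 750 = -0.004.

advance --pt "0 -0.0013 0 0 0 0" --pt "0 -0.0027 0 0 0 0" --pt "0 -0.004 0 0 0 0" --pt "0 -0.0053 0 0 0 0" --pt "0 -0.0053 0 0 0 0"

```text
time: 11.78
tool_pos: [615.3, 101.0, 7.3]
ee_rot: [0.0, 0.997, 0.077, 0.0]
contact_force: [0.7, -0.1, -0.5]
opening: -0.003
finger_force: 0.4
```

advance --pt "0 -0.0013 0 0 0 0" --pt "0 -0.0027 0 0 0 0" --pt "0 -0.0027 0 0 0 0"

```text
time: 12.15
tool_pos: [615.3, 101.4, 7.3]
ee_rot: [0.001, 0.997, 0.077, 0.0]
contact_force: [0.4, -6.7, -0.6]
opening: 0.001
finger_force: 3.7
```

To row units: -2 mm / 750 = -0.0027, -1 mm / 750 = -0.0013.

advance --pt "0 -0.0013 0 0 0 0" --pt "0 -0.0027 0 0 0 0" --pt "0 -0.0027 0 0 0 0"

```text
time: 12.52
tool_pos: [615.3, 101.6, 7.4]
ee_rot: [0.003, 0.997, 0.078, 0.0]
contact_force: [1.6, -13.1, -0.6]
opening: 0.002
finger_force: 6.7
```

advance --pt "0 0.0067 0 0 0 0" --pt "0 0.0267 0 0 0 0" --pt "0 0.04 -0.0267 0 0 0" --pt "0 0.04 -0.0933 0 0 0" --pt "0 0.04 -0.12 0 0 0" --pt "0 0.04 -0.12 0 0 0"

```text
time: 13.28
tool_pos: [621.1, 75.1, 100.0]
ee_rot: [0.0, 0.997, 0.077, 0.003]
contact_force: [-0.5, -0.8, -0.9]
opening: -0.004
finger_force: 0.0
```

```bash
python3 - <<'E'
from h import *
goto(-95,167,3)
c=env.camera('wrist');m=masks(c["img"]);b=big(m["blue"].astype(np.uint8),(0,60,480,330))
print(rect(wray(c,b,24)))
cv2.imwrite('pics/w6.png',c['img'][:,:,::-1]);np.save('pics/w6.npy',c,allow_pickle=True)
E
```

```text
t 13.28 now uv -33.4 81.2 [621.1  75.1 100. ] target [547. 150.   3.] tool d [-62.  -85.9  96.7] rot [ 0.001 -0.005  0.   ] F [-0.5 -0.8 -0.9]
[-3.38540e+01  1.70777e+02  4.21790e+01  7.90480e+01 -4.00000e-03]
```

View pics/w6.png

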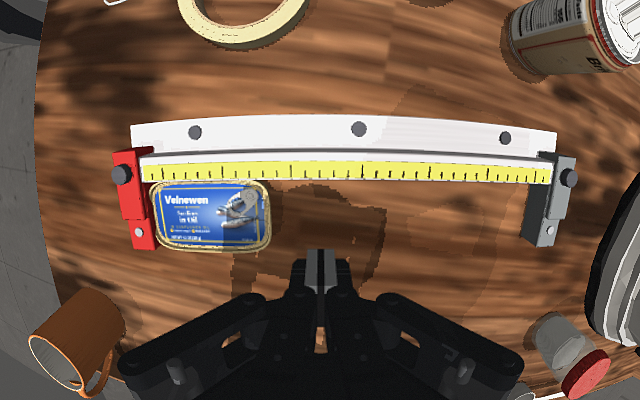

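The tin sits in the corner, its left end at the red stop (150,215) and its far side along the fence at about row 183. I'll check the remaining gap numerically.

```bash
python3 - <<'E'
from h import *
c=np.load('pics/w6.npy',allow_pickle=True).item()
print("fence",wray(c,[(170,183),(220,183),(350,183)],30).tolist(),"far",wray(c,[(180,182),(250,183)],23).tolist(),"near",wray(c,[(180,248),(250,253)],23).tolist(),
"ends",wray(c,[(150,215),(272,220)],23).tolist(),"red face",wray(c,[(149,200),(155,245)],30).tolist())
E
cat > /dev/null; python3 -c "
import cv2;i=cv2.imread('pics/w6.png')[150:270,110:310];cv2.imwrite('pics/w6c.png',cv2.resize(i,None,fx=4,fy=4))"
```

```text
fence [[-6.2, 196.3], [-7.0, 154.7], [-7.7, 60.8]] far [[-7.3, 190.9], [-9.1, 133.7]] near [[-64.2, 200.1], [-66.6, 138.2]] ends [[-34.9, 224.2], [-38.2, 118.5]] red face [[-19.7, 218.2], [-59.1, 220.4]]
```

View pics/w6c.png

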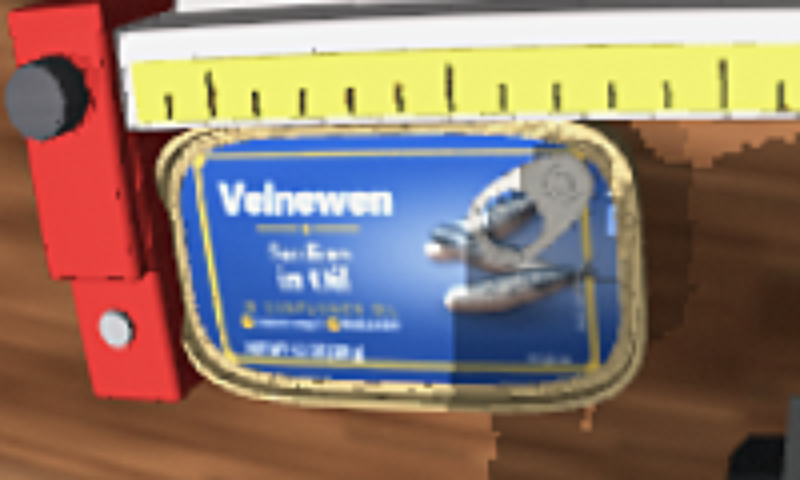

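The crop shows the rim touching the fence's front edge and the red face. The lid position matches the earlier reading taken with the tin pressed against the fence (u -33.9 against -33.7). The stop contact was confirmed by force at 13 N, so I'm handing in.

```bash
python3 -c "
from rig import env
print(env.job_done())"
```

```text
the job is handed in; nothing more can be done
None
```

The tin is in the corner of the gauge: by my measurements its long side is flush with the fence and its end is against the red stop. No contact with the other things on the bench was seen, and the job is handed in; no verdict came back.

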